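Hover the hand microscope over a seated vial

TASK

First take the taller of the two vials from the white rack, stand it upright, fully home in the hole of the aluminium inspection stage, and let go of it. Then lift the hand microscope out of its cradle, carry it over everything in the way and finish holding it still and upright, nose down, centred over that vial with its nose about 10 mm above the cap; at the end the program stops while still holding it there. Never touch the vials, the stage or its shields with the microscope, and leave the short vial, the bottle and the two black caps where they are.

Things in the scene. Friction and masses are not known exactly. Their poses are not given: they have to be found in the camera images.
- tall_vial_center (a point): The tall vial: an amber glass cylinder 24 mm in diameter, 75 mm tall, with a 12 mm high white cap of the same diameter, about 40 g; this point is its centre, half-way up. Its z axis runs up along its own axis. At the start it stands upright in one of the rack's two holes (which one varies), its foot 6 mm above the bench.
- tall_vial_cap (a point): The centre of the top of the tall vial's cap, 37.5 mm above the vial's centre.
- short_vial_center (a point): The short vial, 24 mm in diameter and 48 mm tall, alike but for its height, upright in the rack's other hole, its foot also 6 mm above the bench; this point is its centre, half-way up. It stays there.
- rack: The fixed white rack block, 160 x 60 x 20 mm (x, y, z), origin at the centre of its underside on the bench, z up. Its two vial holes are 40 mm either side of the centre along x.
- bore (a point): The centre of the mouth of the round hole in the inspection stage, in the stage's top face, 20 mm above the bench, z up. The hole is 26 mm in diameter and 14 mm deep: a vial fully home has its foot 6 mm above the bench.
- stage: The fixed aluminium inspection stage, a plate 160 x 180 x 20 mm (x, y, z) with the hole at its middle; origin at the centre of its underside, z up. Along its two y edges stand black light shields, 5 mm thick, 140 mm long, tops 70 mm above the bench, inner faces 85 mm from the hole's centre; open above and at both x ends. It lies left or right of the rack.
- scope_center (a point): The cordless hand microscope, 130 mm tall: a white barrel 40 mm in diameter (straight from 40 to 122 mm above its nose tip) over a black nose 30 mm in diameter (the lowest 34 mm); this point is its centre, half-way up. Its z axis runs up along its own axis. 0.11 to 0.23 kg. At the start it stands upright, nose down, in the cradle, nose tip 8 mm above the bench.
- scope_nose (a point): The centre of the flat tip of the microscope's nose, 65 mm below its centre along its axis.
- cradle: The microscope's cradle, a fixed grey block 70 x 70 x 30 mm on the other side of the rack from the stage; origin at the centre of its underside. Its hole is 32 mm in diameter and 22 mm deep; the microscope lifts straight up out of it.
- bottle: A white bottle, 52 mm in diameter and 100 mm tall, standing on the far side of the rack; origin at the centre of its underside. To be left alone.
- cap_a: A black lens cap, 38 mm in diameter and 30 mm high, on the bench on the robot's side of the rack; origin at the centre of its underside. To be left alone.
- cap_b: A second black lens cap of the same size, beside the first on the robot's side of the rack; origin at the centre of its underside. To be left alone.
There are look-alikes about, which are no part of the job. Of the things shaped like the stage, the aluminium one is meant. Leave any blue look-alike of the part that bears tall_vial_center alone.

How it is judged (in metres and radians):
On the way, in this order (a step that is already met when the one before it is completed fails the run):
1. the tall vial stands fully home in the stage's hole, let go (horizontal distance between tall_vial_center and bore below 0.005 m and angle between tall_vial_center's own z axis and vertical below 0.1 rad and z of tall_vial_cap in the frame of bore between 0.057 and 0.064 m and contact force between the fingers and tall_vial below 0.1 N), for 0.2 s.
2. the microscope is lifted clear of its cradle (height (world z) of scope_nose above 0.035 m), for 0.1 s.
At the end, for the whole second after the job is handed in: The tall vial stands fully home in the hole (centred to 5 mm, upright to 0.1 rad, cap 57 to 64 mm above the stage). The fingers alone hold the microscope, still, upright to 0.1 rad, its nose within 7 mm sideways of the cap's centre and 4 to 17 mm above it (all of step 1 and horizontal distance between scope_nose and tall_vial_cap below 0.007 m and z of scope_nose in the frame of tall_vial_cap between 0.004 and 0.017 m and angle between scope_center's own z axis and vertical below 0.1 rad and contact force between scope and the fingers above 1 N and contact force between scope and tall_vial below 0.1 N and contact force between scope and stage below 0.1 N and linear speed of scope below 0.02 m/s); the arm keeps its last pose, push and grip.
It fails at once if the microscope touches a vial (contact force between scope and tall_vial above 0.3 N or contact force between scope and short_vial above 0.3 N).
It fails at once if the microscope touches the stage or its shields (contact force between scope and stage above 0.3 N).
It fails at once if the short vial, the bottle or a lens cap is moved by more than 15 mm (distance of any of short_vial_center, bottle, cap_a, cap_b from where it was at the start of the episode above 0.015 m).
It also fails if it takes over 72 s, if anything falls off the work surface, if the arm or the gripper's body presses on something with over 40 N, if the wrist force passes 120 N, or if a joint passes its speed limit or range.

ROBOT

A 6-joint arm with a two-finger parallel gripper is mounted at the origin on the work surface. World frame = base frame: x ahead of the robot, y to its left, z up, the work surface at z = 0. Lengths are in mm, angles in rad, forces in N, time in s.
With the tool pointing down it reaches from about 275 to 1000 mm from the base axis. Payload 8.4 kg.
Tool frame: the origin (TCP) lies midway between the tips of the shut fingers; the grasp point (between the pads) lies 19 mm behind it; z points along the fingers, y is the direction in which the jaws open and shut (so a half turn about z gives the same grasp; the last joint's range is limited). The gripper opens to 85 mm and grips with 20 to 120 N. Pads are 22 mm wide; open, the fingers measure 114 mm over their backs; the gripper's body (76 mm by 85 mm) begins 54 mm behind the grasp point. The pads swing forward as they close: fully open they stand 13 mm farther back than shut.
Start: joints at [-1.109, 0.353, 1.633, -0, 1.155, -0.002], TCP at [279.593, -558.977, 231.281] pointing down, gripper open.
Joint ranges: [-2.63, 2.63], [-0.92, 2.1], [0.06, 2.66], [-1.3, 4.44], [0, 2.69], [-3.02, 3.02]. Speed limits (rad/s): [2.22, 2.22, 2.79, 3.14, 3.14, 3.14].

INTERFACE

Orientations are given as [roll, pitch, yaw] about the fixed x, y, z axes, in that order (R = Rz(yaw) Ry(pitch) Rx(roll)).
In Python, from rig import r gives the robot as it stands.
- The arm moves only by the tool play_rows, never from a script. Its argument "moves" is a list of rows, each a list of 3 entries, a list of its own where there are three numbers: the turn, a rotation vector about the tool's x, y, z in degrees, then the shift along the tool's x, y, z in mm, then the opening, from 0 (shut) to 1 (fully open). A call has 1 to 20 rows; each row is the pose to reach, as a shift and turn from the pose measured when the call began, along the tool's axes at that moment; what a row does not reach only later rows make up. A row lasts 1/10 s, in which the tool goes at most 50 mm and 8.59 degrees, less where a joint would pass 70% of its speed; a pose out of reach is approached as far as the arm can. A call with a gripper value outside its range is refused whole. The fingers move at their own pace and stop on an object; "newtons" is the grip in N (left out, the last holds). Time passes only in rows, so rows that repeat a pose let the fingers close. It gives the time, the measured TCP pose, the force and the opening at its end, in the units of the state.
- r.sense(): the state, without advancing time (a new reading comes with each control period).
- r.grab_frame(name): name is "scene" or "top" or "wrist"; returns a dict with "color" (384x512x3 uint8, red, green, blue), "K" (3x3 intrinsics, pixels), "rvec" (rotation vector, rad) and "tvec" (3), from world to camera coordinates, as OpenCV has them; the wrist camera has in their place "T_tool_cam" (4x4, takes a point from camera to tool coordinates, whose origin is the TCP and whose axes are the flange's). Camera axes: x right, y down, z forward; pixel columns grow to the right and rows downward; lengths in mm; the calibration is good to about 2 mm. A picture is of the moment at which its call begins: read the wrist's pose just before it. There is no depth.
- r.sign_off(): hands the job in, once; it reports no verdict.
Trained networks look in a picture, given as the dict that the camera call returned (one of the last four; its "shot" number tells which), for a name from the list of things; names that differ only in an ending like _2 or _b are one class to them, and where a whole thing is asked for, a point or a joint stands for the part that bears it (a point fixed in the world has none). Each returns a list of dicts, best first, with "conf" (0 to 1); they miss things now and then, are a little off and sometimes report something else, mostly with a low value. They report only what shows in the picture. A call takes as long as a camera call. They do not tell look-alikes from the thing itself.
- r.silhouettes(picture, name): "mask" (384x512 bool, what is visible of it) and "location" ([column, row] in pixels, amid what is visible of it).
The state is a dict: "clock": time; "qpos": joint angles; "qvel": joint speeds; "joint_efforts": joint torques, N m; "eef_pos": TCP position; "tcp_rot": TCP orientation; "contact_force": force on the tool from outside, world axes, zero at the start; "wrist_torque": the same for the moment, N m; "opening": opening from 0.0 (shut) to 1.0 (fully open).
Only numpy, scipy, OpenCV 4.12 (cv2) and the standard library are available. Lean on these libraries where they do the work, as an engineer would, in place of code of your own. Each camera call takes 0.05 s, during which the arm holds its last target.

## Working session

There is one attempt and no reset: what is moved stays moved. The work goes in short steps, Python scripts to look and compute and a tool call to move; the robot and the scene stay as the last step left them, time stands still between calls to the robot, and variables do not carry over. Pictures are saved under pics/ and viewed, and the job is handed in when it is done.

Besides the shell and the picture viewer there is one more tool, called after ">>>" as name(argument=value, ...), one argument or row to a line, values as JSON. play_rows: Moves the arm, as the interface text tells. Its arguments: {"type":"object","properties":{"moves":{"type":"array"},"newtons":{"type":"number"}},"required":["moves"]}

```bash
ls; mkdir -p pics
python3 - <<'E'
from rig import r
import cv2
print(r.sense())
for n in ["scene","top","wrist"]:
    f=r.grab_frame(n); cv2.imwrite(f"pics/a_{n}.png",f["color"][:,:,::-1])
    print(n,f["K"],f.get("rvec"),f.get("tvec"),f.get("T_tool_cam"))
E
```

```text
pics
{'clock': 0.0, 'qpos': array([-1.10940580e+00,  3.53629362e-01,  1.63415393e+00,  6.93346083e-06,
        1.15521773e+00, -2.43577580e-03]), 'qvel': array([ 0.00122195,  0.00051055, -0.00019141,  0.00038365, -0.00011123,
        0.00026398]), 'joint_efforts': array([-3.68285109e-04, -6.05257559e+01, -3.42063260e+01, -6.59568127e-05,
        9.59810510e-03,  7.72760177e-05]), 'eef_pos': array([ 279.37090906, -558.53472815,  230.56495315]), 'tcp_rot': array([-3.14018430e+00, -9.76981609e-06,  4.63823495e-01]), 'contact_force': array([ 0.87650035, -0.87239316,  0.2398088 ]), 'wrist_torque': array([-0.04028049,  0.02670934,  0.00119778]), 'opening': 1.0016137690099027}
scene [[495.02128855   0.         251.81284762]
 [  0.         495.02128855 194.96280899]
 [  0.           0.           1.        ]] [ 2.27758063  0.77096673 -0.28193929] [-462.19607398 -186.78245334 1366.5443386 ] None
top [[384.39086083   0.         245.27922127]
 [  0.         384.39086083 193.85062866]
 [  0.           0.           1.        ]] [ 2.19982151 -2.18355183  0.11187727] [-20.99868587 594.36279294 961.83737487] None
wrist [[342.02532622   0.         258.12880616]
 [  0.         342.02532622 191.03846472]
 [  0.           0.           1.        ]] None None [[ 3.80606825e-04 -9.46353315e-01 -3.23133498e-01  8.29919908e+01]
 [ 9.99999886e-01  2.66595605e-04  3.97090206e-04 -1.95550179e-02]
 [-2.89641662e-04 -3.23133612e-01  9.46353309e-01 -1.41286729e+02]
 [ 0.00000000e+00  0.00000000e+00  0.00000000e+00  1.00000000e+00]]
```

View pics/a_scene.png

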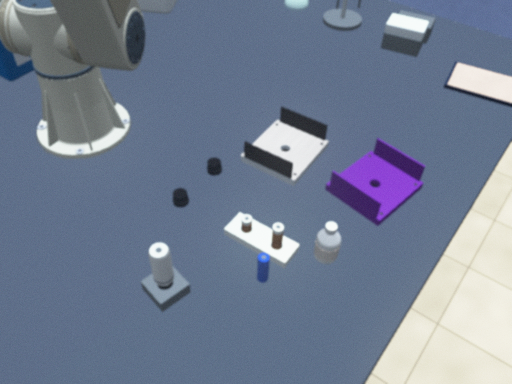

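View pics/a_top.png

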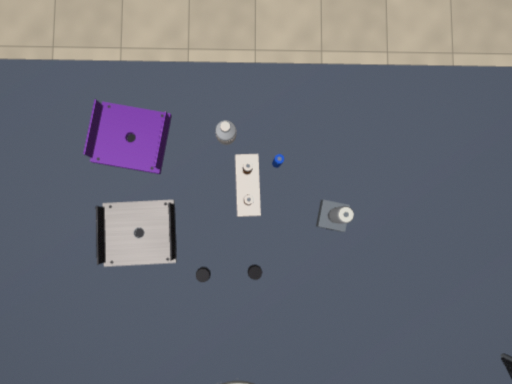

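View pics/a_wrist.png

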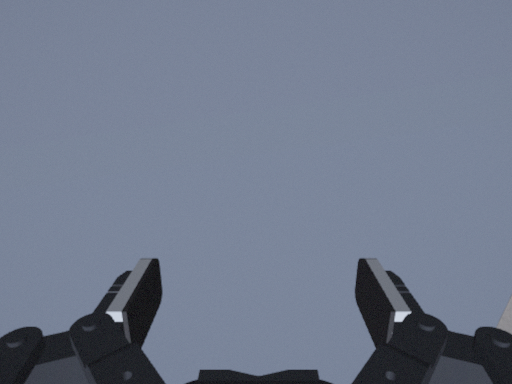

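The scene view shows the aluminium stage at about (285,148) with a purple look-alike at (375,183). The tall amber vial is at (277,235), the short one at (247,223) and the blue look-alike at (263,267). The scope stands at (161,265). In the top view the tall vial is at (248,168), the stage hole at (139,233) and the scope at (345,214). Next I'll measure positions.

```bash
cat > h.py <<'E'
from rig import r
import numpy as np, cv2
from scipy.spatial.transform import Rotation as Rn
def cam(f,s=None):
    if f.get("rvec") is not None and "T_tool_cam" not in f:
        R=cv2.Rodrigues(np.array(f["rvec"],float))[0]; t=np.array(f["tvec"],float).reshape(3)
        return f["K"],R,t
    Tt=np.eye(4); Tt[:3,:3]=Rn.from_euler('xyz',s["tcp_rot"]).as_matrix(); Tt[:3,3]=s["eef_pos"]
    T=np.linalg.inv(Tt@f["T_tool_cam"]); return f["K"],T[:3,:3],T[:3,3]
def proj(c,P):
    K,R,t=c; q=(np.atleast_2d(P)@R.T+t)@K.T; return q[:,:2]/q[:,2:]
def plane(c,uv,z):
    K,R,t=c; C=-R.T@t; d=R.T@np.linalg.solve(K,[uv[0],uv[1],1]); return C+d*(z-C[2])/d[2]
E
python3 - <<'E'
from h import *
np.set_printoptions(precision=1,suppress=True)
Z={"tall_vial_center":43,"short_vial_center":30,"stage":10,"rack":10,"cradle":15,"scope_center":73,"bottle":50,"cap_a":15}
for n in ["top","scene"]:
    f=r.grab_frame(n); c=cam(f)
    K,R,t=c; print(n,"C",-R.T@t)
    for k in Z:
        for d in r.silhouettes(f,k):
            print(k,round(d["conf"],2),np.array(d["location"]),d["mask"].sum(),plane(c,d["location"],Z[k]))
    im=f["color"]
    if n=="top":
        for nm,(x,y) in dict(rack=(248,180),stage=(139,233),scope=(340,214)).items():
            cv2.imwrite(f"pics/top_{nm}.png",cv2.resize(im[y-50:y+50,x-50:x+50,::-1],None,fx=6,fy=6,interpolation=cv2.INTER_CUBIC))
    else:
        for nm,(x,y) in dict(rack=(262,240),stage=(285,148),scope=(163,270)).items():
            cv2.imwrite(f"pics/sc_{nm}.png",cv2.resize(im[y-50:y+50,x-50:x+50,::-1],None,fx=6,fy=6,interpolation=cv2.INTER_CUBIC))
E
```

```text
top C [ 516.3    5.5 1006.1]
tall_vial_center 0.65 [278.4 161.7] 108 [675.5 -99.6  43. ]
tall_vial_center 0.43 [248.3 164.6] 115 [667.3 -23.3  43. ]
short_vial_center 0.5 [249.9 198.4] 69 [582.5 -28.3  30. ]
stage 0.95 [137.8 231.6] 4989 [496.2 258.1  10. ]
stage 0.76 [127.3 138.3] 4840 [738.6 292.3  10. ]
rack 0.59 [249.5 184.8] 1249 [619.4 -27.7  10. ]
scope_center 0.77 [342.2 216. ] 321 [ 538.4 -252.3   73. ]
scope_center 0.57 [253.8 271.8] 184 [403.2 -37.1  73. ]
scope_center 0.22 [135.4 233.5] 5013 [492.9 247.7  73. ]
bottle 0.94 [226.5 131.4] 409 [750.2  32.5  50. ]
cap_a 0.63 [253.3 271.6] 174 [396.7 -38.5  15. ]
cap_a 0.49 [201.8 274.1] 163 [389.9  92.3  15. ]
scene C [1002.1 -588.7  874.7]
tall_vial_center 0.65 [275.3 237.7] 247 [657.7 -22.7  43. ]
tall_vial_center 0.64 [262.6 265.2] 328 [678.3 -96.9  43. ]
short_vial_center 0.69 [248.5 226.9] 185 [588.  -25.4  30. ]
short_vial_center 0.61 [214.  161.7] 234 [392.2  89.6  30. ]
stage 0.81 [379.2 180. ] 4764 [743.5 307.7  10. ]
stage 0.67 [287.6 147.9] 3961 [496.2 266.5  10. ]
rack 0.94 [261.9 242.6] 1521 [628.6 -29.6  10. ]
cradle 0.94 [164.7 290.6] 1019 [ 548. -251.   15.]
scope_center 0.75 [160.3 266.6] 909 [ 534.  -239.5   73. ]
bottle 0.69 [329.8 247.9] 829 [766.2  20.2  50. ]
cap_a 0.75 [213.9 163.7] 220 [386.   95.8  15. ]
cap_a 0.49 [180.7 194.5] 249 [392.8 -35.   15. ]
```

```bash
cd pics
python3 - <<'E'
import cv2,numpy as np
ims=[cv2.resize(cv2.imread(p),(400,400)) for p in ["top_rack.png","sc_rack.png"]]
cv2.imwrite("crop1.png",np.hstack(ims))
ims=[cv2.resize(cv2.imread(p),(400,400)) for p in ["top_stage.png","sc_scope.png"]]
cv2.imwrite("crop2.png",np.hstack(ims))
E
```

```text
(no output)
```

View pics/crop1.png

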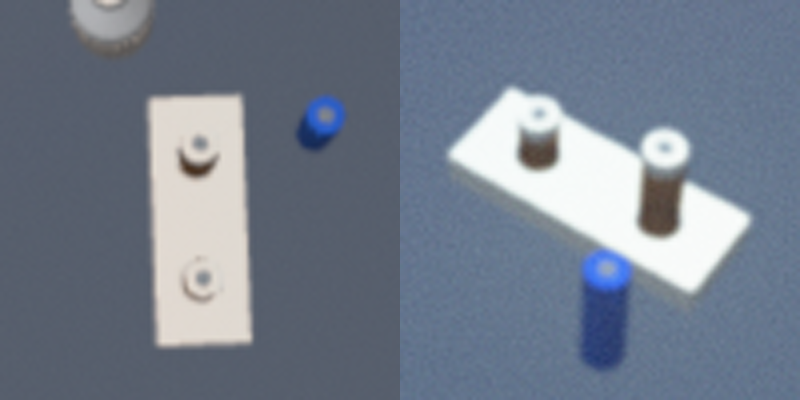

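View pics/crop2.png

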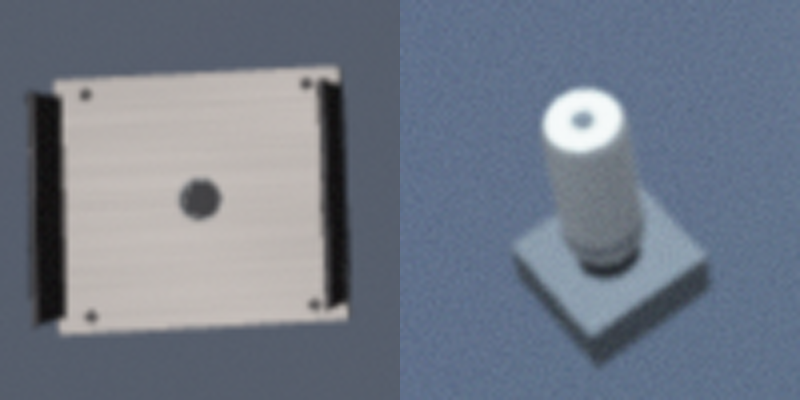

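Candidates for the tall vial, as top/scene pixels:
- Amber vial at (248,166)/(277,227): the tall one.
- Amber short vial at (249,199)/(247,219).
- Blue look-alike at (279,160)/(263,257).

The crop confirms the amber, taller one at the far end of the rack. The stage is the bare metal one, not the purple.

Run:
```python
from h import *
np.set_printoptions(precision=1,suppress=True)
ft=r.grab_frame("top");fs=r.grab_frame("scene");ct,cs=cam(ft),cam(fs)
def tri(a,b):
    P=[K@np.c_[R,t] for K,R,t in(ct,cs)]
    X=cv2.triangulatePoints(P[0],P[1],np.array(a,float),np.array(b,float)).ravel();return X[:3]/X[3]
print("vial cap",plane(ct,(247.6,165.4),81),plane(cs,(277.6,226.6),81),tri((247.6,165.4),(277.6,226.6)))
print("bore",plane(ct,(138.6,232.1),20),plane(cs,(285,148),20))
g=lambda u,o:((u[0]+.5)/4-.5+o[0],(u[1]+.5)/4-.5+o[1])
print("short",plane(ct,g((202,278),(198,130)),54),plane(cs,g((139,114),(212,190)),54))
print("blue",plane(ct,g((326,115),(198,130)),75),plane(cs,g((206,268),(212,190)),75))
print("scope top",plane(ct,(345.5,214),138),plane(cs,(158.1,249.6),138))
s=r.sense();print(s["eef_pos"],s["tcp_rot"],s["clock"])
```

```text
vial cap [659.3 -20.5  81. ] [660.4 -21.6  81. ] [659.6 -20.5  79.4]
bore [495.2 253.5  20. ] [496.9 252.1  20. ]
short [579.  -23.1  54. ] [581.1 -24.5  54. ]
blue [678.4 -97.9  75. ] [679.4 -98.5  75. ]
scope top [ 541.4 -241.9  138. ] [ 542.1 -243.   138. ]
[ 279.6 -559.   231.3] [ 3.1 -0.   0.5] 1.15
```

View pics/sc_stage.png

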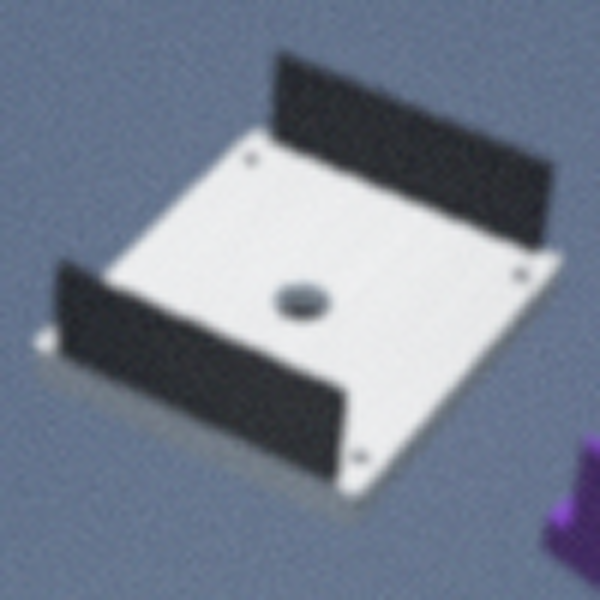

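View pics/top_scope.png

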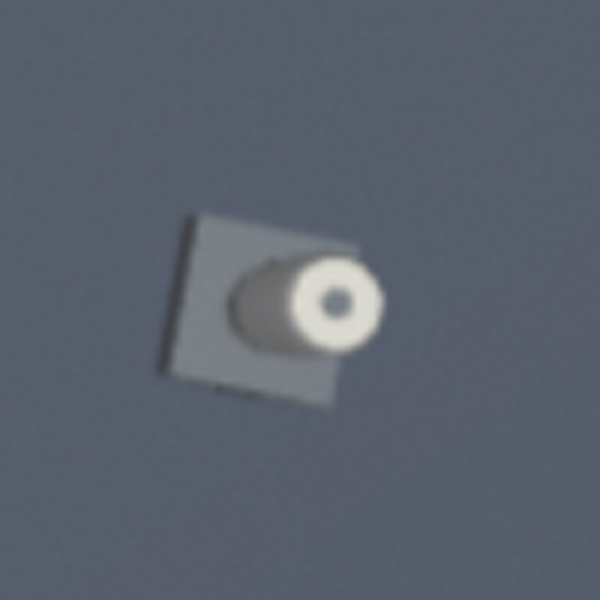

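```bash
cat >> h.py <<'E'
def delta(p,yaw=np.pi/2):
    s=r.sense(); R=Rn.from_euler('xyz',s["tcp_rot"]); T=Rn.from_euler('xyz',[np.pi,0,yaw])
    print("clock",s["clock"],"shift",np.round(R.inv().apply(np.array(p)-s["eef_pos"]),1),"turn",np.round((R.inv()*T).as_rotvec()*180/np.pi,2))
E
python3 -c "
from h import *
delta([660,-21,200])"
```

```text
clock 1.15 shift [ 580.9 -311.    31.3] turn [  0.    -0.   -63.43]
```

>>> play_rows(
  moves=[
    [[0, 0, -63.4], [581, -311, 0], 1],
    [[0, 0, -63.4], [581, -311, 0], 1],
    [[0, 0, -63.4], [581, -311, 0], 1],
    [[0, 0, -63.4], [581, -311, 0], 1],
    [[0, 0, -63.4], [581, -311, 0], 1],
    [[0, 0, -63.4], [581, -311, 0], 1],
    [[0, 0, -63.4], [581, -311, 0], 1],
    [[0, 0, -63.4], [581, -311, 0], 1],
    [[0, 0, -63.4], [581, -311, 0], 1],
    [[0, 0, -63.4], [581, -311, 0], 1],
    [[0, 0, -63.4], [581, -311, 0], 1],
    [[0, 0, -63.4], [581, -311, 0], 1],
    [[0, 0, -63.4], [581, -311, 0], 1],
    [[0, 0, -63.4], [581, -311, 0], 1],
    [[0, 0, -63.4], [581, -311, 0], 1],
    [[0, 0, -63.4], [581, -311, 31], 1],
    [[0, 0, -63.4], [581, -311, 31], 1],
    [[0, 0, -63.4], [581, -311, 31], 1],
    [[0, 0, -63.4], [581, -311, 31], 1],
    [[0, 0, -63.4], [581, -311, 31], 1],
  ],
)

```text
clock: 3.15
eef_pos: [660.5, -21.6, 201.7]
tcp_rot: [3.14, 0.0, 1.57]
contact_force: [-0.3, 0.0, -1.5]
opening: 1.001
```

Run:
```python
from h import *
np.set_printoptions(precision=2,suppress=True)
s=r.sense();f=r.grab_frame("wrist");c=cam(f,s)
print(s["eef_pos"],s["tcp_rot"],s["qpos"],s["contact_force"])
print(proj(c,[[660,-21,81],[660,-21,s["eef_pos"][2]],s["eef_pos"]]))
cv2.imwrite("pics/w1.png",f["color"][:,:,::-1])
for k in ["tall_vial_center","short_vial_center"]:
    for d in r.silhouettes(f,k): print(k,d["conf"],d["location"])
```

```text
[660.53 -21.57 201.68] [3.14 0.   1.57] [-0.03  0.43  1.58 -0.    1.13 -0.03] [-0.28  0.02 -1.5 ]
[[257.46 182.86]
 [257.61 260.33]
 [258.75 261.4 ]]
tall_vial_center 0.73 [275.4, 251.6]
tall_vial_center 0.64 [255.2, 177.5]
short_vial_center 0.69 [170.5, 173.7]
```

View pics/w1.png

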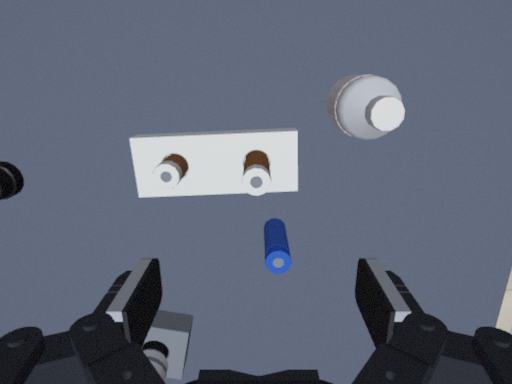

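The wrist view shows the tall vial's cap at (256.5,182), against a predicted (257.5,183). The blue look-alike is at (278,262) and the short vial at (166,177). Descending to the grasp.

Run:
```python
from h import *
s=r.sense();f=r.grab_frame("wrist");c=cam(f,s)
print(plane(c,(256.7,181.8),81),plane(c,(166,176.7),54))
delta([659.8,-20.5,38])
```

```text
[659.13807429 -19.49502981  81.        ] [579.42733885 -23.16994117  54.        ]
clock 3.35 shift [  0.6  -0.6 162.9] turn [ 0.04  0.   -0.03]
```

>>> play_rows(
  moves=[
    [[0, 0, 0], [1, -1, 50], 1],
    [[0, 0, 0], [1, -1, 90], 1],
    [[0, 0, 0], [1, -1, 120], 1],
    [[0, 0, 0], [1, -1, 140], 1],
    [[0, 0, 0], [1, -1, 155], 1],
    [[0, 0, 0], [1, -1, 163], 1],
    [[0, 0, 0], [1, -1, 163], 1],
    [[0, 0, 0], [1, -1, 163], 1],
  ],
)

```text
clock: 4.15
eef_pos: [660.1, -20.1, 38.8]
tcp_rot: [3.139, 0.0, 1.57]
contact_force: [0.4, 0.4, -0.3]
opening: 1.002
```

Run:
```python
from h import *
f=r.grab_frame("wrist");cv2.imwrite("pics/w2.png",f["color"][:,:,::-1])
s=r.sense();c=cam(f,s);print(s["eef_pos"],s["contact_force"])
```

```text
[660.34274027 -20.06956972  39.12528537] [-0.18659393 -0.4675979   0.4504929 ]
```

View pics/w2.png

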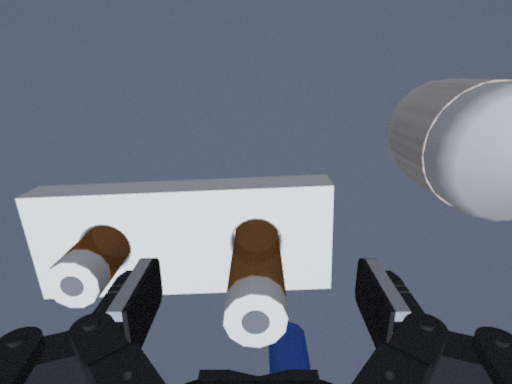

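The amber vial stands midway between the pads, with its cap at (256,320). Closing, then lifting.

>>> play_rows(
  moves=[
    [[0, 0, 0], [0, 0, 0], 0.5],
    [[0, 0, 0], [0, 0, 0], 0],
    [[0, 0, 0], [0, 0, 0], 0],
    [[0, 0, 0], [0, 0, 0], 0],
    [[0, 0, 0], [0, 0, 0], 0],
    [[0, 0, 0], [0, 0, 0], 0],
    [[0, 0, 0], [0, 0, 0], 0],
    [[0, 0, 0], [0, 0, 0], 0],
    [[0, 0, 0], [0, 0, -10], 0],
    [[0, 0, 0], [0, 0, -25], 0],
    [[0, 0, 0], [0, 0, -45], 0],
    [[0, 0, 0], [0, 0, -65], 0],
    [[0, 0, 0], [0, 0, -85], 0],
    [[0, 0, 0], [0, 0, -100], 0],
    [[0, 0, 0], [0, 0, -100], 0],
    [[0, 0, 0], [0, 0, -100], 0],
  ],
  newtons=30,
)

```text
clock: 5.8
eef_pos: [660.1, -20.1, 139.3]
tcp_rot: [3.138, 0.0, 1.57]
contact_force: [-0.0, -0.6, -0.5]
opening: 0.271
```

Run:
```python
from h import *
s=r.sense();f=r.grab_frame("wrist");cv2.imwrite("pics/w3.png",f["color"][:,:,::-1]);print(s["contact_force"])
f=r.grab_frame("scene");cv2.imwrite("pics/s3.png",cv2.resize(f["color"][130:330,150:410,::-1],None,fx=3,fy=3))
delta([496,252.8,139])
```

```text
[-0.04613241 -0.58435367 -0.49393402]
clock 5.9 shift [ 272.8 -163.5   -1.1] turn [ 0.07  0.   -0.03]
```

View pics/w3.png

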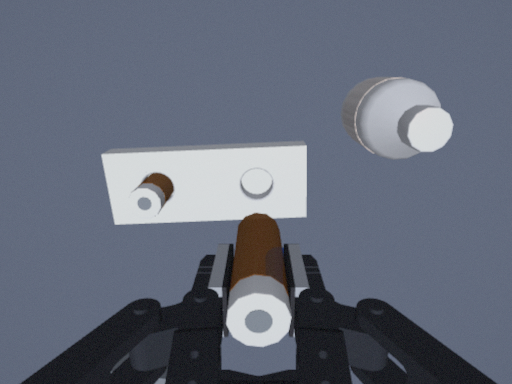

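View pics/s3.png

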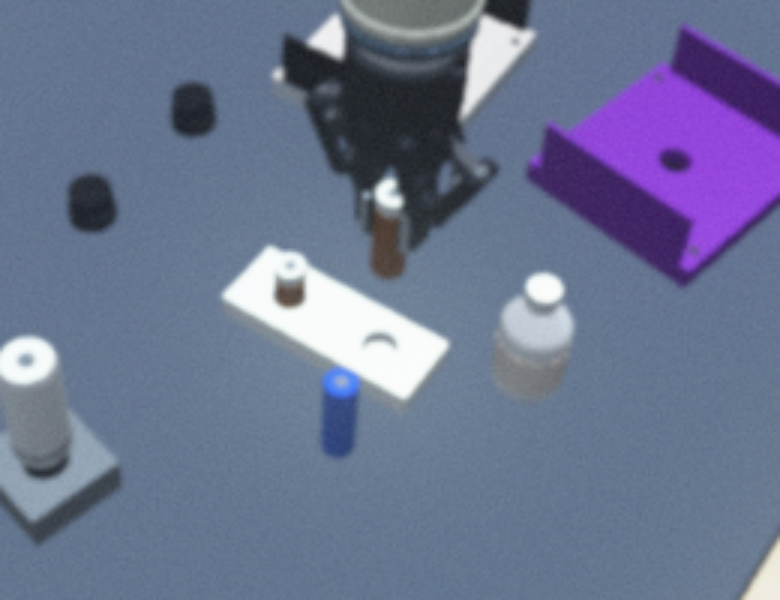

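The wrist view shows the vial in the pads, upright, with its cap at (258,320). The empty rack hole is at (257,182). Carrying it to above the stage hole.

>>> play_rows(
  moves=[
    [[0, 0, 0], [30, -18, 0], 0],
    [[0, 0, 0], [70, -42, 0], 0],
    [[0, 0, 0], [110, -66, 0], 0],
    [[0, 0, 0], [150, -90, 0], 0],
    [[0, 0, 0], [190, -114, 0], 0],
    [[0, 0, 0], [225, -135, 0], 0],
    [[0, 0, 0], [250, -150, 0], 0],
    [[0, 0, 0], [265, -159, 0], 0],
    [[0, 0, 0], [273, -163.5, 0], 0],
    [[0, 0, 0], [273, -163.5, 0], 0],
    [[0, 0, 0], [273, -163.5, 0], 0],
    [[0, 0, 0], [273, -163.5, 0], 0],
  ],
)

```text
clock: 7.1
eef_pos: [496.5, 252.2, 137.7]
tcp_rot: [3.141, 0.0, 1.569]
contact_force: [0.6, -0.4, -0.9]
opening: 0.268
```

Run:
```python
from h import *
s=r.sense();f=r.grab_frame("wrist");cv2.imwrite("pics/w4.png",f["color"][:,:,::-1])
c=cam(f,s);print(s["eef_pos"],s["tcp_rot"]);print(proj(c,[[496,252.8,20]]))
cv2.imwrite("pics/w4c.png",cv2.resize(f["color"][140:360,180:340,::-1],None,fx=3.5,fy=2.7))
```

```text
[496.49474175 252.20452363 137.72951253] [3.14061667e+00 3.48330239e-04 1.56932019e+00]
[[257.6253835  183.91017642]]
```

View pics/w4.png

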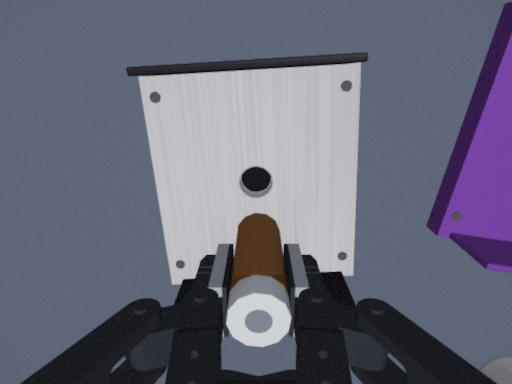

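View pics/w4c.png

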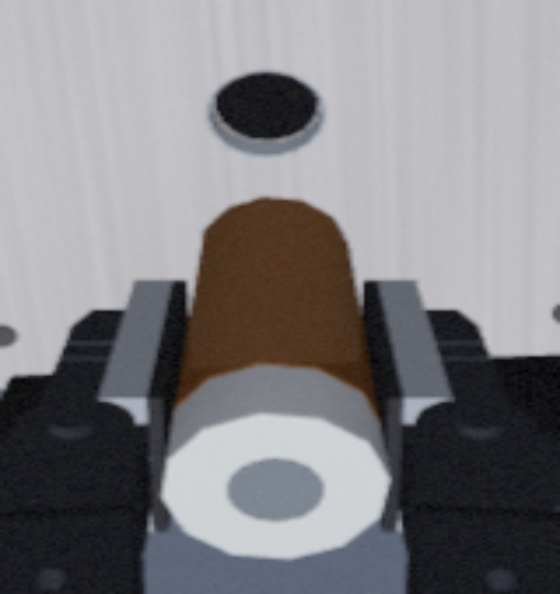

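Run:
```python
from h import *
np.set_printoptions(precision=2,suppress=True)
s=r.sense();f=r.grab_frame("wrist");c=cam(f,s)
u=lambda a,b:((a+.5)/3.5-.5+180,(b+.5)/2.7-.5+140)
z=s["eef_pos"][2]
print(s["eef_pos"])
print("bore",plane(c,u(266.5,112.5),20),"cap",plane(c,u(275.3,487),z+42),"foot rim",plane(c,u(275,198),z-33), "foot sides ctr", plane(c,u(277,240),z-33))
```

```text
[496.53 252.18 137.79]
bore [494.59 254.9   20.  ] cap [496.22 253.46 179.79] foot rim [496.35 263.02 104.79] foot sides ctr [496.66 253.61 104.79]
```

Run:
```python
import cv2,numpy as np
a=cv2.imread("pics/w3.png")[150:215,220:300];b=cv2.imread("pics/w4.png")[150:215,220:300]
cv2.imwrite("pics/cmp.png",np.hstack([cv2.resize(x,(400,325),interpolation=cv2.INTER_CUBIC) for x in(a,b)]))
```

```text
(no output)
```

View pics/cmp.png

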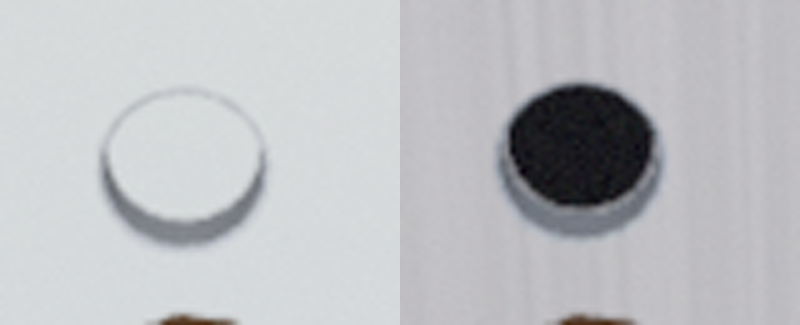

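Run:
```python
from h import *
np.set_printoptions(precision=2,suppress=True)
s=r.sense();f=r.grab_frame("wrist");c=cam(f,s)
g=lambda a,b:((a+.5)/5-.5+220,(b+.5)/5-.5+150)
bo=plane(c,g(180.5,159),20)-s["eef_pos"]
s3={"eef_pos":np.array([660.1,-20.1,139.4]),"tcp_rot":np.array([3.1385,0,1.5702])}
print(s["tcp_rot"])
ra=plane(cam(f,s3),g(183,165.5),20)-s3["eef_pos"]
print(bo,ra,bo-ra)
```

```text
[3.14 0.   1.57]
[  -2.      2.67 -117.84] [  -1.38    1.12 -119.4 ] [-0.62  1.55  1.56]
```

Run:
```python
from h import *
delta([496,253.6,60])
```

```text
clock 7.25 shift [ 1.2 -0.5 77.9] turn [ 0.07  0.01 -0.1 ]
```

>>> play_rows(
  moves=[
    [[0, 0, 0], [1.4, -0.6, 15], 0],
    [[0, 0, 0], [1.4, -0.6, 35], 0],
    [[0, 0, 0], [1.4, -0.6, 50], 0],
    [[0, 0, 0], [1.4, -0.6, 62], 0],
    [[0, 0, 0], [1.4, -0.6, 70], 0],
    [[0, 0, 0], [1.4, -0.6, 76], 0],
    [[0, 0, 0], [1.4, -0.6, 78], 0],
    [[0, 0, 0], [1.4, -0.6, 78], 0],
    [[0, 0, 0], [1.4, -0.6, 78], 0],
  ],
)

```text
clock: 8.15
eef_pos: [496.2, 253.9, 60.3]
tcp_rot: [3.14, -0.0, 1.569]
contact_force: [0.7, -0.0, 0.5]
opening: 0.274
```

Run:
```python
from h import *
s=r.sense();f=r.grab_frame("wrist");cv2.imwrite("pics/w5.png",cv2.resize(f["color"][140:360,180:340,::-1],None,fx=3.5,fy=2.7))
print(s["eef_pos"],s["contact_force"])
delta([496,253.6,39])
```

```text
[496.22521385 253.91757128  60.30243774] [ 0.72236585 -0.04756626  0.48927382]
clock 8.2 shift [-0.3 -0.3 21.4] turn [ 0.11 -0.01 -0.09]
```

View pics/w5.png

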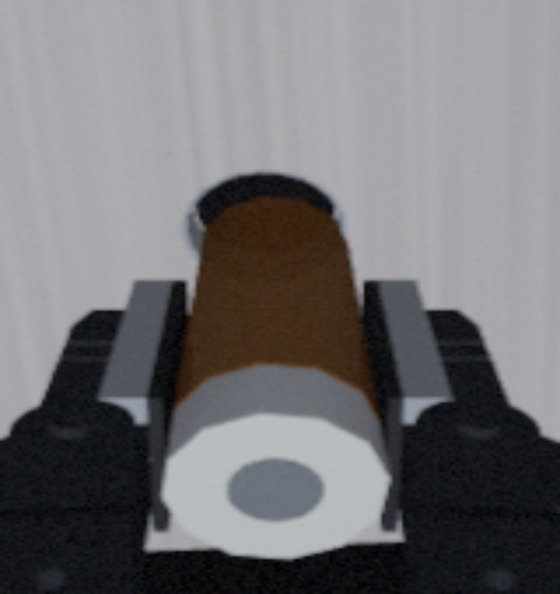

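```bash
python3 - <<'E'
from h import *
np.set_printoptions(precision=2,suppress=True)
s=r.sense();f=r.grab_frame("wrist");c=cam(f,s)
u=lambda a,b:((a+.5)/3.5-.5+180,(b+.5)/2.7-.5+140)
print(s["eef_pos"],"hole rim",plane(c,u(266,172),20),"foot",plane(c,u(272,197),27.3))
print("hole L/R",plane(c,u(188,226),20),plane(c,u(345,226),20),"foot L/R",plane(c,u(202,235),27.3),plane(c,u(350,235),27.3))
E
python3 -c "
import cv2;a=cv2.imread('pics/w5.png')[150:300,150:400];cv2.imwrite('pics/w5z.png',cv2.resize(a,None,fx=3,fy=3))"
```

```text
[496.22 253.93  60.36] hole rim [494.63 267.64  20.  ] foot [495.6  264.98  27.3 ]
hole L/R [481.67 255.26  20.  ] [507.68 255.2   20.  ] foot L/R [484.41 256.51  27.3 ] [508.04 256.45  27.3 ]
```

View pics/w5z.png

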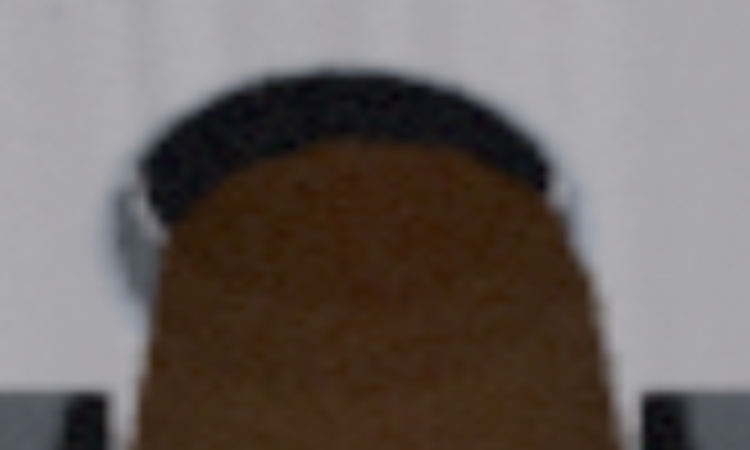

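The crop shows the vial's foot about 1.5 mm too far to +x and 1.5 mm short in y relative to the hole. I'll correct that and lower carefully.

>>> play_rows(
  moves=[
    [[0, 0, 0], [1.4, -1.5, 0], 0],
    [[0, 0, 0], [1.4, -1.5, 0], 0],
    [[0, 0, 0], [1.4, -1.5, 3], 0],
    [[0, 0, 0], [1.4, -1.5, 5], 0],
    [[0, 0, 0], [1.4, -1.5, 7], 0],
    [[0, 0, 0], [1.4, -1.5, 8], 0],
    [[0, 0, 0], [1.4, -1.5, 9], 0],
    [[0, 0, 0], [1.4, -1.5, 10], 0],
    [[0, 0, 0], [1.4, -1.5, 10], 0],
  ],
)

```text
clock: 9.15
eef_pos: [494.7, 255.2, 50.2]
tcp_rot: [3.14, -0.0, 1.569]
contact_force: [-0.1, -0.7, -0.4]
opening: 0.274
```

Run:
```python
from h import *
s=r.sense();f=r.grab_frame("wrist");cv2.imwrite("pics/w6.png",cv2.resize(f["color"][140:360,180:340,::-1],None,fx=3.5,fy=2.7))
print(s["eef_pos"],s["contact_force"],s["wrist_torque"])
```

```text
[494.70307061 255.24979623  50.22295766] [-0.14430643 -0.72623838 -0.3514934 ] [-0.0845348  -0.01683289 -0.01807411]
```

View pics/w6.png

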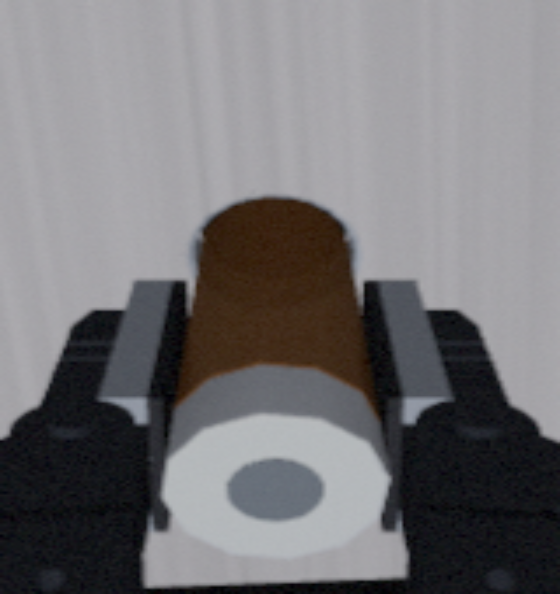

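The foot is inside the mouth with no contact force. Lowering it home.

>>> play_rows(
  moves=[
    [[0, 0, 0], [0, 0, 3], 0],
    [[0, 0, 0], [0, 0, 6], 0],
    [[0, 0, 0], [0, 0, 8], 0],
    [[0, 0, 0], [0, 0, 9.5], 0],
    [[0, 0, 0], [0, 0, 10.5], 0],
    [[0, 0, 0], [0, 0, 11], 0],
    [[0, 0, 0], [0, 0, 11], 0],
  ],
)

```text
clock: 9.9
eef_pos: [494.7, 255.3, 39.3]
tcp_rot: [3.14, -0.0, 1.569]
contact_force: [-0.1, -0.6, -0.7]
opening: 0.271
```

Run:
```python
from h import *
s=r.sense();f=r.grab_frame("wrist");cv2.imwrite("pics/w7.png",cv2.resize(f["color"][140:360,180:340,::-1],None,fx=3.5,fy=2.7))
print(s["eef_pos"],s["contact_force"],s["wrist_torque"])
```

```text
[494.66483478 255.25824943  39.31126034] [-0.09499994 -0.62099554 -0.72534051] [-0.16600398  0.02535747 -0.03756226]
```

View pics/w7.png

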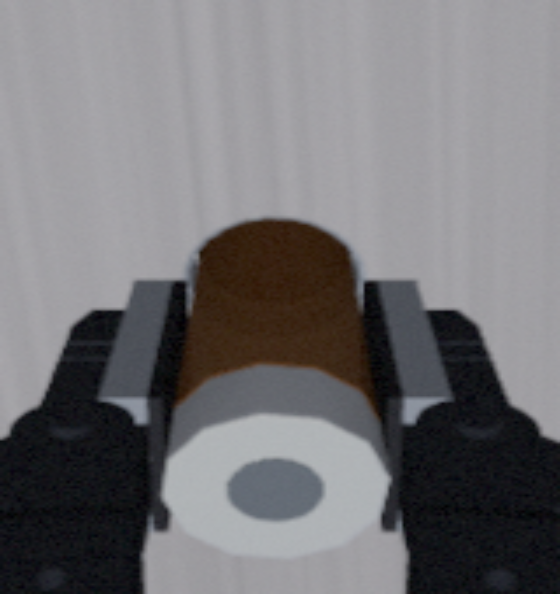

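>>> play_rows(
  moves=[
    [[0, 0, 0], [0, 0, 0.5], 0],
    [[0, 0, 0], [0, 0, 0.8], 0],
    [[0, 0, 0], [0, 0, 0.8], 0],
    [[0, 0, 0], [0, 0, 0.5], 0.35],
    [[0, 0, 0], [0, 0, 0.5], 0.5],
    [[0, 0, 0], [0, 0, 0.5], 1],
    [[0, 0, 0], [0, 0, 0.5], 1],
    [[0, 0, 0], [0, 0, 0.5], 1],
    [[0, 0, 0], [0, 0, 0.5], 1],
    [[0, 0, 0], [0, 0, 0.5], 1],
    [[0, 0, 0], [0, 0, -10], 1],
    [[0, 0, 0], [0, 0, -30], 1],
    [[0, 0, 0], [0, 0, -60], 1],
    [[0, 0, 0], [0, 0, -100], 1],
    [[0, 0, 0], [0, 0, -140], 1],
    [[0, 0, 0], [0, 0, -165], 1],
    [[0, 0, 0], [0, 0, -170], 1],
    [[0, 0, 0], [0, 0, -170], 1],
    [[0, 0, 0], [0, 0, -170], 1],
  ],
)

```text
clock: 11.85
eef_pos: [493.7, 254.9, 208.3]
tcp_rot: [3.141, 0.001, 1.569]
contact_force: [-0.5, 1.0, -0.6]
opening: 0.998
```

Run:
```python
from h import *
np.set_printoptions(precision=2,suppress=True)
s=r.sense();f=r.grab_frame("wrist");cv2.imwrite("pics/w8.png",f["color"][:,:,::-1]);c=cam(f,s)
print(s["eef_pos"],s["contact_force"],proj(c,[494.7,255.2,81]))
f=r.grab_frame("scene");cv2.imwrite("pics/s8.png",cv2.resize(f["color"][90:240,200:400,::-1],None,fx=4,fy=4))
print(proj(cam(f),[[494.7,255.2,81],[494.7,255.2,20]]))
```

```text
[493.7  254.88 208.32] [-0.47  0.95 -0.55] [[259.55 180.64]]
[[286.6  128.78]
 [284.98 147.04]]
```

View pics/w8.png

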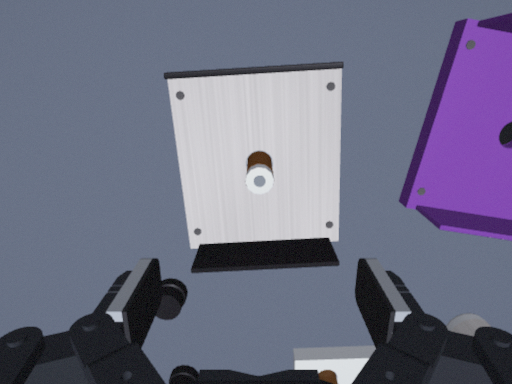

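View pics/s8.png

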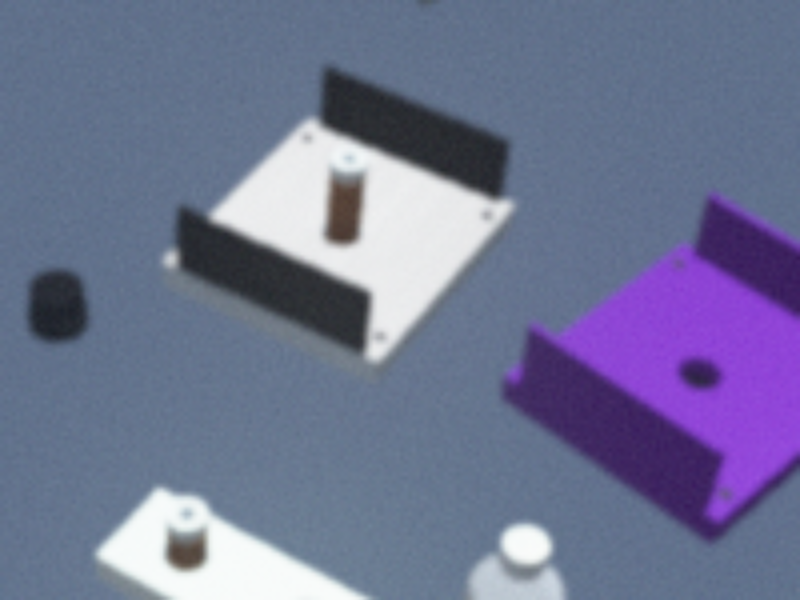

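The wrist view shows the vial standing in the hole, cap at (259.5,181.5) against a predicted (259.5,180.6). In the scene view its cap is at (287,129), as predicted for fully home, and the foot at release matched the pickup height. Next is the microscope.

Run:
```python
from h import *
delta([541.7,-242.4,208])
```

```text
clock 11.95 shift [-4.971e+02  4.890e+01  3.000e-01] turn [-0.04  0.06 -0.09]
```

>>> play_rows(
  moves=[
    [[0, 0, 0], [-497, 49, 0], 1],
    [[0, 0, 0], [-497, 49, 0], 1],
    [[0, 0, 0], [-497, 49, 0], 1],
    [[0, 0, 0], [-497, 49, 0], 1],
    [[0, 0, 0], [-497, 49, 0], 1],
    [[0, 0, 0], [-497, 49, 0], 1],
    [[0, 0, 0], [-497, 49, 0], 1],
    [[0, 0, 0], [-497, 49, 0], 1],
    [[0, 0, 0], [-497, 49, 0], 1],
    [[0, 0, 0], [-497, 49, 0], 1],
    [[0, 0, 0], [-497, 49, 0], 1],
    [[0, 0, 0], [-497, 49, 0], 1],
    [[0, 0, 0], [-497, 49, 0], 1],
    [[0, 0, 0], [-497, 49, 0], 1],
  ],
)

```text
clock: 13.35
eef_pos: [541.5, -240.9, 207.9]
tcp_rot: [-3.14, 0.001, 1.571]
contact_force: [-1.1, -0.1, -0.1]
opening: 0.999
```

Run:
```python
from h import *
np.set_printoptions(precision=2,suppress=True)
s=r.sense();f=r.grab_frame("wrist");cv2.imwrite("pics/w9.png",f["color"][:,:,::-1]);c=cam(f,s)
print(s["eef_pos"],s["contact_force"],s["qpos"],proj(c,[[541.7,-242.4,138],[541.7,-242.4,30]]))
for d in r.silhouettes(f,"scope_center"): print(d["conf"],d["location"])
```

```text
[ 541.54 -240.95  207.87] [-1.13 -0.14 -0.13] [-0.42  0.33  1.73 -0.    1.09 -0.42] [[258.89 208.76]
 [258.76 166.9 ]]
0.78 [258.6, 191.0]
```

View pics/w9.png

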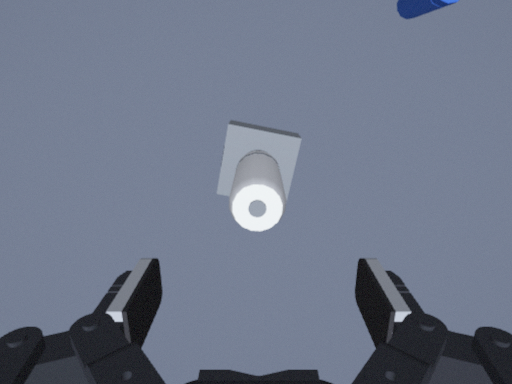

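The microscope's top is at (258,208), about 1 mm from the prediction. Descending and gripping.

>>> play_rows(
  moves=[
    [[0, 0, 0], [-1.1, -0.3, 30], 1],
    [[0, 0, 0], [-1.1, -0.3, 65], 1],
    [[0, 0, 0], [-1.1, -0.3, 95], 1],
    [[0, 0, 0], [-1.1, -0.3, 112], 1],
    [[0, 0, 0], [-1.1, -0.3, 121], 1],
    [[0, 0, 0], [-1.1, -0.3, 123], 1],
    [[0, 0, 0], [-1.1, -0.3, 123], 1],
    [[0, 0, 0], [-1.1, -0.3, 123], 1],
  ],
)

```text
clock: 14.25
eef_pos: [542.2, -242.5, 86.4]
tcp_rot: [3.141, 0.002, 1.571]
contact_force: [-0.2, -1.1, -0.4]
opening: 0.999
```

Run:
```python
from h import *
s=r.sense();f=r.grab_frame("wrist");cv2.imwrite("pics/w10.png",f["color"][:,:,::-1])
print(s["eef_pos"],s["contact_force"],s["tcp_rot"])
```

```text
[ 542.18740861 -242.47871151   86.42139361] [-0.23370252 -1.05591116 -0.36264633] [3.14077927e+00 1.67342166e-03 1.57103818e+00]
```

View pics/w10.png

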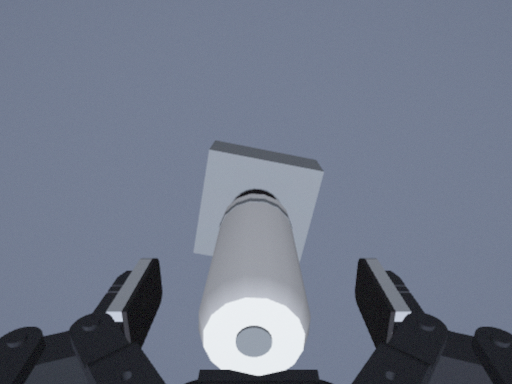

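Run:
```python
from h import *
s=r.sense();f=r.grab_frame("wrist");c=cam(f,s)
print(s["eef_pos"],plane(c,(254,341),138))
```

```text
[ 542.18144061 -242.5222009    86.44518451] [ 540.46095207 -241.56910462  138.        ]
```

>>> play_rows(
  moves=[
    [[0, 0, 0], [0.4, -1.3, 0.5], 1],
    [[0, 0, 0], [0.4, -1.3, 0.5], 0.7],
    [[0, 0, 0], [0.4, -1.3, 0.5], 0],
    [[0, 0, 0], [0.4, -1.3, 0.5], 0],
    [[0, 0, 0], [0.4, -1.3, 0.5], 0],
    [[0, 0, 0], [0.4, -1.3, 0.5], 0],
    [[0, 0, 0], [0.4, -1.3, 0.5], 0],
    [[0, 0, 0], [0.4, -1.3, 0.5], 0],
    [[0, 0, 0], [0.4, -1.3, 0.5], 0],
    [[0, 0, 0], [0.4, -1.3, 0.5], 0],
    [[0, 0, 0], [0.4, -1.3, -5], 0],
    [[0, 0, 0], [0.4, -1.3, -12], 0],
    [[0, 0, 0], [0.4, -1.3, -20], 0],
    [[0, 0, 0], [0.4, -1.3, -35], 0],
    [[0, 0, 0], [0.4, -1.3, -60], 0],
    [[0, 0, 0], [0.4, -1.3, -90], 0],
    [[0, 0, 0], [0.4, -1.3, -115], 0],
    [[0, 0, 0], [0.4, -1.3, -127], 0],
    [[0, 0, 0], [0.4, -1.3, -130], 0],
    [[0, 0, 0], [0.4, -1.3, -130], 0],
  ],
  newtons=60,
)

```text
clock: 16.35
eef_pos: [540.5, -241.8, 216.3]
tcp_rot: [3.141, 0.002, 1.571]
contact_force: [0.8, -0.7, -1.8]
opening: 0.453
```

Run:
```python
from h import *
s=r.sense();f=r.grab_frame("wrist");cv2.imwrite("pics/w11.png",f["color"][:,:,::-1])
print(s["eef_pos"],s["contact_force"],s["tcp_rot"])
f=r.grab_frame("scene");c=cam(f);cv2.imwrite("pics/s11.png",cv2.resize(f["color"][180:330,80:280,::-1],None,fx=4,fy=4))
delta([494.7,254.4,216])
```

```text
[ 540.49317308 -241.84856268  216.32505942] [ 0.83989602 -0.67628101 -1.80285978] [3.14073498e+00 1.71230419e-03 1.57088402e+00]
clock 16.45 shift [496.  -45.2  -1.3] turn [-0.06  0.05  0.  ]
```

View pics/w11.png

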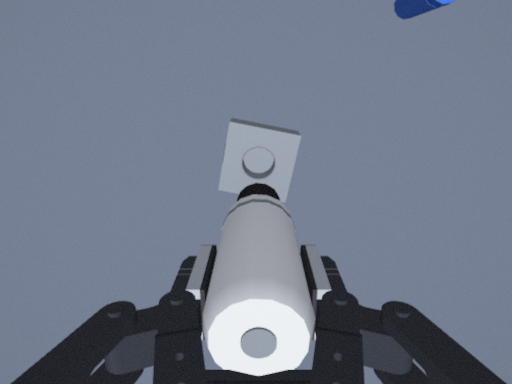

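View pics/s11.png

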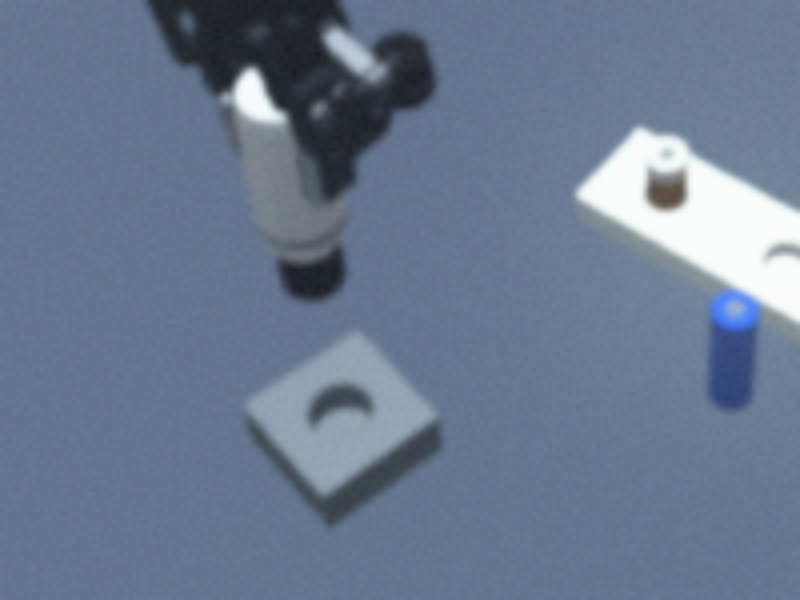

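The wrist and scene views show the microscope clear of the cradle and upright in the pads. Its nose is at about z=138 and its top at (258,343) in the wrist view. Carrying it over at that height.

>>> play_rows(
  moves=[
    [[0, 0, 0], [15, -1.3, 0], 0],
    [[0, 0, 0], [40, -3.6, 0], 0],
    [[0, 0, 0], [75, -6.8, 0], 0],
    [[0, 0, 0], [110, -10, 0], 0],
    [[0, 0, 0], [145, -13, 0], 0],
    [[0, 0, 0], [180, -16, 0], 0],
    [[0, 0, 0], [215, -19.5, 0], 0],
    [[0, 0, 0], [250, -22.7, 0], 0],
    [[0, 0, 0], [285, -26, 0], 0],
    [[0, 0, 0], [320, -29, 0], 0],
    [[0, 0, 0], [355, -32, 0], 0],
    [[0, 0, 0], [390, -35.5, 0], 0],
    [[0, 0, 0], [425, -38.6, 0], 0],
    [[0, 0, 0], [455, -41.5, 0], 0],
    [[0, 0, 0], [478, -43.5, 0], 0],
    [[0, 0, 0], [490, -44.6, 0], 0],
    [[0, 0, 0], [496, -45.2, 0], 0],
    [[0, 0, 0], [496, -45.2, 0], 0],
    [[0, 0, 0], [496, -45.2, 0], 0],
    [[0, 0, 0], [496, -45.2, 0], 0],
  ],
)

```text
clock: 18.45
eef_pos: [494.8, 253.4, 214.7]
tcp_rot: [-3.14, 0.001, 1.57]
contact_force: [0.8, -0.2, -1.5]
opening: 0.454
```

Run:
```python
from h import *
s=r.sense();f=r.grab_frame("wrist");cv2.imwrite("pics/w12.png",f["color"][:,:,::-1])
c=cam(f,s)
print(s["eef_pos"],s["contact_force"],s["tcp_rot"],proj(c,[[494.7,254.4,81]]))
f=r.grab_frame("scene");c=cam(f);cv2.imwrite("pics/s12.png",cv2.resize(f["color"][50:200,190:390,::-1],None,fx=4,fy=4))
delta([494.7,254.4,169])
```

```text
[494.77387211 253.43950156 214.67485176] [ 0.77624137 -0.20172791 -1.53669602] [-3.14030574e+00  1.16221625e-03  1.56987281e+00] [[258.47953053 177.58469679]]
clock 18.55 shift [ 0.8 -0.1 45.8] turn [-0.06  0.05 -0.06]
```

View pics/w12.png

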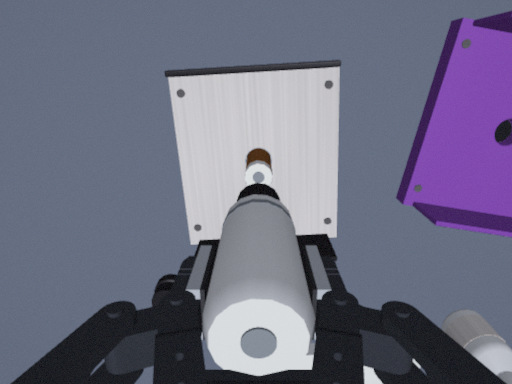

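View pics/s12.png

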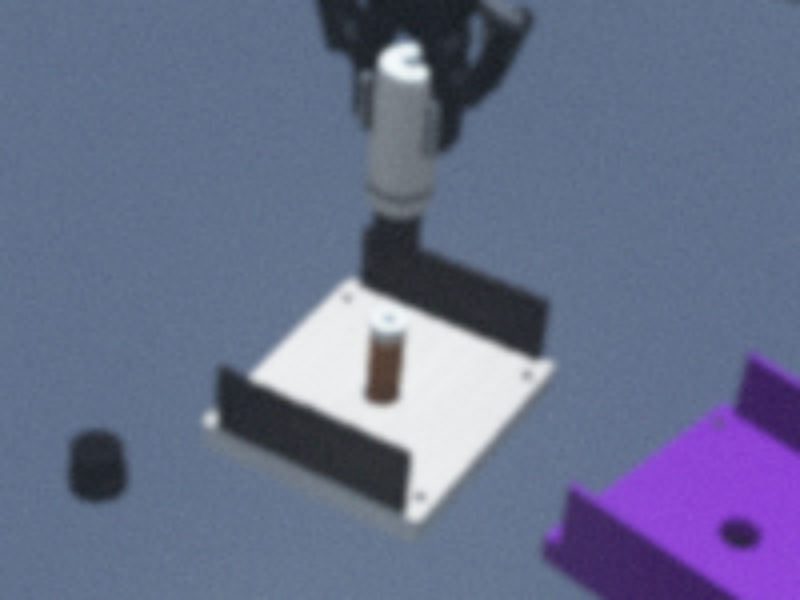

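>>> play_rows(
  moves=[
    [[0, 0, 0], [0.8, 0, 5], 0],
    [[0, 0, 0], [0.8, 0, 12], 0],
    [[0, 0, 0], [0.8, 0, 20], 0],
    [[0, 0, 0], [0.8, 0, 28], 0],
    [[0, 0, 0], [0.8, 0, 34], 0],
    [[0, 0, 0], [0.8, 0, 38], 0],
    [[0, 0, 0], [0.8, 0, 40], 0],
    [[0, 0, 0], [0.8, 0, 40], 0],
    [[0, 0, 0], [0.8, 0, 40], 0],
  ],
)

```text
clock: 19.45
eef_pos: [495.0, 254.5, 175.0]
tcp_rot: [-3.141, 0.001, 1.57]
contact_force: [-0.0, -0.2, -1.8]
opening: 0.451
```

Run:
```python
from h import *
np.set_printoptions(precision=2,suppress=True)
s=r.sense();f=r.grab_frame("wrist");cv2.imwrite("pics/w13.png",f["color"][:,:,::-1])
p=s["eef_pos"]
print(p,s["contact_force"],s["tcp_rot"])
f=r.grab_frame("scene");c=cam(f);cv2.imwrite("pics/s13.png",cv2.resize(f["color"][70:170,230:350,::-1],None,fx=6,fy=6,interpolation=cv2.INTER_CUBIC))
q=proj(c,[[494.7,254.4,81],[p[0],p[1],p[2]-78],[p[0],p[1],p[2]-78+130]]);print(q,(q-[230,70]+.5)*6)
delta([494.7,254.4,169.5])
```

```text
[495.   254.5  175.01] [-0.03 -0.24 -1.84] [-3.14  0.    1.57]
[[286.42 128.94]
 [286.98 123.95]
 [290.92  79.5 ]] [[341.52 356.61]
 [344.9  326.72]
 [368.51  60.02]]
clock 19.55 shift [-0.1 -0.3  5.6] turn [-0.03  0.04 -0.05]
```

View pics/s13.png

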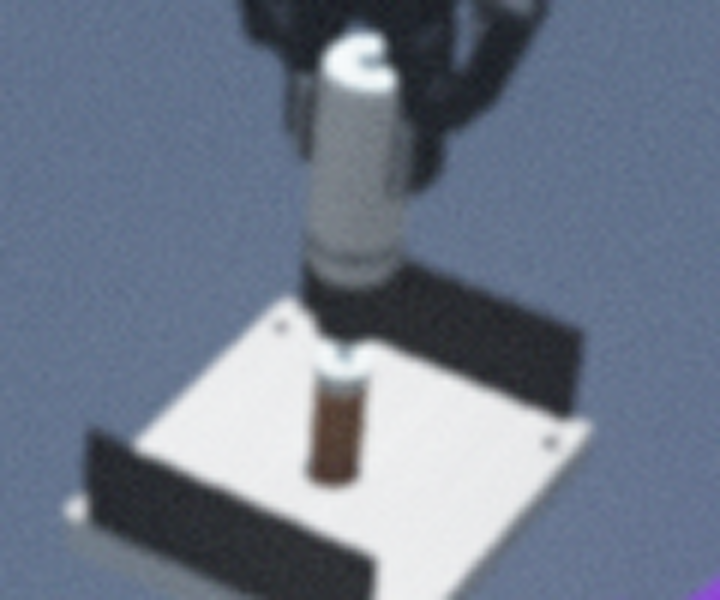

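View pics/w13.png

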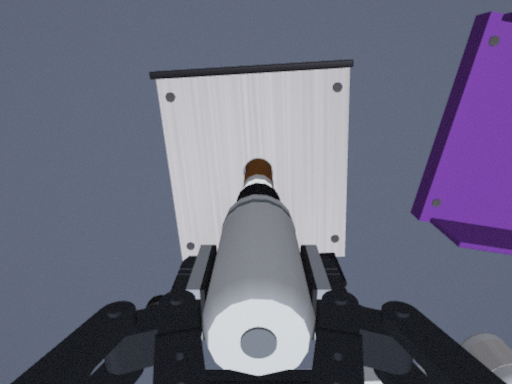

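Run:
```python
from h import *
np.set_printoptions(precision=2,suppress=True)
s=r.sense();f=r.grab_frame("wrist");c=cam(f,s);p=s["eef_pos"]
a=f["color"][150:230,210:310,::-1];cv2.imwrite("pics/w13z.png",cv2.resize(a,None,fx=7,fy=7,interpolation=cv2.INTER_CUBIC))
q=proj(c,[[p[0],p[1]+15,p[2]-78],[p[0],p[1]+15,p[2]-44],[p[0],p[1],p[2]-78],[494.7,266.4,81],[494.7,266.4,20],[p[0],p[1],p[2]+52]])
print(q);print((q-[210,150]+.5)*7)
f=r.grab_frame("top");c=cam(f);a=f["color"][183:283,69:209,::-1];cv2.imwrite("pics/t13.png",cv2.resize(a,None,fx=5,fy=5))
```

```text
[[258.53 181.44]
 [258.6  198.99]
 [258.53 202.34]
 [258.05 178.87]
 [258.05 158.89]
 [259.04 344.22]]
[[ 343.2   223.58]
 [ 343.73  346.4 ]
 [ 343.23  369.9 ]
 [ 339.84  205.61]
 [ 339.87   65.72]
 [ 346.81 1363.05]]
```

View pics/w13z.png

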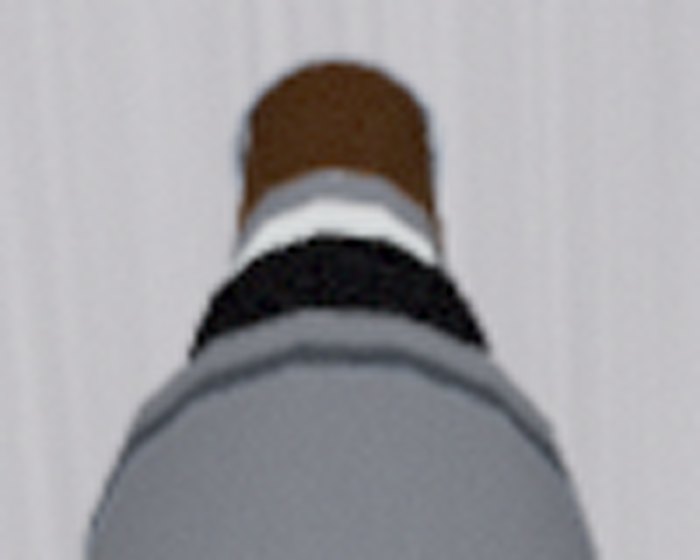

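View pics/t13.png

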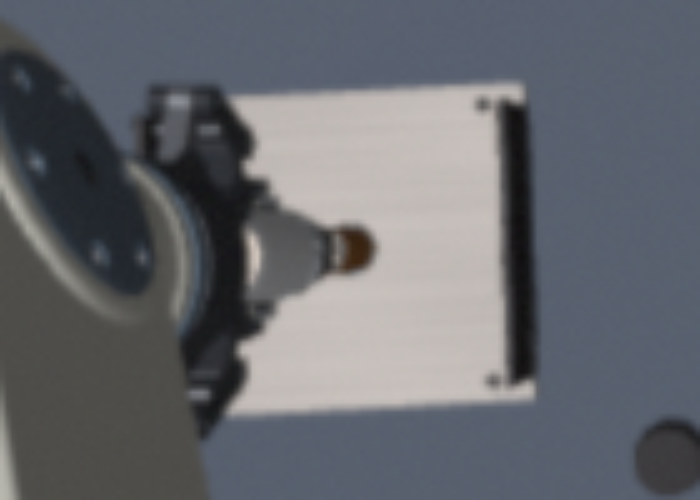

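Nose and cap are lined up to about 1 mm: cap rim at (338,199) and nose rim at (341,235) in the zoomed crop. I'll make the small y correction and finish lowering.

>>> play_rows(
  moves=[
    [[0, 0, 0], [1, -0.2, 2], 0],
    [[0, 0, 0], [1, -0.2, 4], 0],
    [[0, 0, 0], [1, -0.2, 5.5], 0],
    [[0, 0, 0], [1, -0.2, 5.5], 0],
    [[0, 0, 0], [1, -0.2, 5.5], 0],
    [[0, 0, 0], [1, -0.2, 5.5], 0],
    [[0, 0, 0], [1, -0.2, 5.5], 0],
    [[0, 0, 0], [1, -0.2, 5.5], 0],
    [[0, 0, 0], [1, -0.2, 5.5], 0],
    [[0, 0, 0], [1, -0.2, 5.5], 0],
  ],
)

```text
clock: 20.65
eef_pos: [494.8, 255.5, 169.6]
tcp_rot: [-3.141, 0.001, 1.57]
contact_force: [-0.2, -0.1, -1.7]
opening: 0.454
```

Run:
```python
from h import *
np.set_printoptions(precision=2,suppress=True)
s=r.sense();p=s["eef_pos"];f=r.grab_frame("wrist");c=cam(f,s);print(s)
a=f["color"][150:230,210:310,::-1];b=cv2.resize(a,None,fx=4,fy=4,interpolation=cv2.INTER_CUBIC)
g=r.grab_frame("scene");cs=cam(g);d=cv2.resize(g["color"][80:160,250:350,::-1],None,fx=4,fy=4,interpolation=cv2.INTER_CUBIC)
cv2.imwrite("pics/f.png",np.hstack([b,d]))
q=proj(c,[[p[0],p[1]+15,p[2]-78],[494.7,267,81]]);print((q-[210,150]+.5)*4)
q=proj(cs,[[p[0],p[1],p[2]-78],[494.7,255,81]]);print((q-[250,80]+.5)*4+[400,0])
```

```text
{'clock': 20.65, 'qpos': array([ 0.47,  0.32,  1.84, -0.  ,  0.99,  0.48]), 'qvel': array([ 0., -0.,  0.,  0., -0.,  0.]), 'joint_efforts': array([  0.  , -54.97, -30.99,  -0.  ,   0.01,  -0.  ]), 'eef_pos': array([494.78, 255.49, 169.61]), 'tcp_rot': array([-3.14,  0.  ,  1.57]), 'contact_force': array([-0.25, -0.07, -1.75]), 'wrist_torque': array([-0.  ,  0.01,  0.  ]), 'opening': 0.45369224998232976}
[[196.13 127.77]
 [195.61 128.76]]
[[549.93 183.7 ]
 [548.22 197.27]]
```

View pics/f.png

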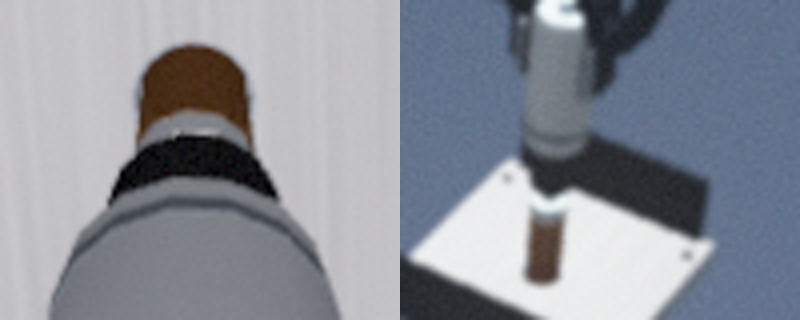

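The wrist and scene crops show the nose just above the cap and centred on it (nose rim at about (195,133), cap rim at about (193,130)). Nothing is in contact and the arm is still. Handing in.

```bash
python3 -c "
from rig import r
print(r.sign_off())"
```

```text
the job is handed in; nothing more can be done
None
```

I handed the job in at about 20.7 s of the 72 s allowed; the sign-off gives no verdict. The tall vial stands in the aluminium stage's hole, let go. The microscope is held nose down over its cap.

- **Vial:** I took the tall amber vial from the far hole of the rack. When I let go, the gripper's height matched the one at pickup to within about 1 mm, so the vial is fully home. Afterwards it looked upright, with its cap at about (494.7, 254.7) mm.
- **Microscope:** I gripped the barrel with 60 N and carried it over with its nose at about z = 138 mm. The last check showed:
  - **Sideways:** nose within about 1 mm of the cap's centre.
  - **Height:** about 10.5 mm above the cap, worked out from the grip height.
  - **Motion and contact:** the arm still, with no sign of contact in the images or in the force reading, which showed only the held weight (1.7 N).
- **Other things:** I did not measure the short vial, the bottle or the black caps again. The arm never went near them, and the pictures gave no sign that they moved.

**Disagreements:** the camera views differed by 1–2 mm. The first estimate of the stage hole was about 1.5 mm off in x and y, and I corrected it with the wrist camera before inserting the vial. In the last close-up the nose rim sat about 1.3 px from its predicted place, which is less than 1 mm.

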